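Clamp the carving blank

ROBOT

A 6-joint arm with a two-finger parallel gripper is mounted at the origin on the work surface. World frame = base frame: x ahead of the robot, y to its left, z up, the work surface at z = 0. Lengths are in m, angles in rad, forces in N, time in s.
With the tool pointing down it reaches from about 0.35 to 0.95 m from the base axis. Payload 17.4 kg.
Tool frame: the origin (TCP) lies between the finger pads; the fingertips stand bot.tip_reach ahead of it and the grasp point (between the pads) is the TCP (bot.tip_reach is the distance from the TCP to the fingertips, in m); z points along the fingers, y is the direction in which the jaws open and shut (so a half turn about z gives the same grasp; the last joint's range is limited). The gripper opens to 93 mm and grips with 3 to 60 N. Pads are 15 mm wide; open, the fingers measure 128 mm over their backs; the gripper's body (75 mm by 188 mm) begins 65 mm behind the grasp point.
Start: joints at [-1.151, 0.116, 1.442, -0, 1.584, -0.038], TCP at [0.298, -0.606, 0.214] pointing down, gripper open.
Joint ranges: [-2.83, 2.83], [-0.83, 2.19], [0.07, 2.5], [-1.14, 4.28], [0.01, 3], [-2.97, 2.97]. Speed limits (rad/s): [1.89, 1.89, 2.22, 3.14, 3.14, 3.14].

INTERFACE

Orientations are given as a unit quaternion [w, x, y, z].
In Python, from rig import bot, eoat, kinematics, camera, job_done, finder, status gives the robot as it stands. Calls block until the motion is done:
- bot.move_pose(position, orientation): joint-space move of the TCP to a pose.
- bot.move_straight(position, rotation=None, vel=0.15, force_limit=None): straight line of the TCP; rotation=None keeps the orientation; vel is the mean speed in m/s. With force_limit (N) it stops when the force on the tool has changed by that much, and returns True; else False.
- bot.move_j(angles): joint-space move.
- eoat.set_gripper(opening, squeeze=None): finger opening in m; squeeze is the grip in N (None keeps the last); returns when the fingers have stopped.
- bot.hold(seconds).
- kinematics.inverse_kinematics(position, orientation): joint angles nearest the present ones, or None.
- camera(name): name is "scene" or "top" or "wrist"; returns a dict with "img" (384x512x3 uint8, blue, green, red), "vfov" (degrees; the focal length in pixels is half the picture's height over the tangent of half this angle, whatever the lens; pixels are square), "cx", "cy" (the principal point, pixels), "k1" (the pictures are not rectified: a ray, as slopes to the right and down, at radius r is drawn at 1 + k1 r^2 times it, then the intrinsics apply), "R" (3x3) and "t" (3): a world point X has camera coordinates R X + t; the wrist camera has in their place "tool_from_camera" (4x4, takes a point from camera to tool coordinates, whose origin is the TCP and whose axes are the flange's). Camera axes: x right, y down, z forward; pixel columns grow to the right and rows downward; lengths in m; the calibration is good to about 2 mm. A picture is of the moment at which its call begins: read the wrist's pose just before it. There is no depth.
A pose or a line that the arm cannot do raises bot.PlanningError and nothing moves.
- job_done(): hands the job in, once; it reports no verdict.
Trained networks look in a picture, given as the dict that the camera call returned (one of the last four; its "shot" number tells which), for a name from the list of things; names that differ only in an ending like _2 or _b are one class to them, and where a whole thing is asked for, a point or a joint stands for the part that bears it (a point fixed in the world has none). Each returns a list of dicts, best first, with "p" (0 to 1); they miss things now and then, are a little off and sometimes report something else, mostly with a low value. They report only what shows in the picture. A call takes as long as a camera call. They do not tell look-alikes from the thing itself.
- finder.boxes_of(label, picture): "position" ([column, row] in pixels, amid what is visible of it).
- finder.cut_out(label, picture): "mask" (384x512 bool, what is visible of it) and "position" ([column, row] in pixels, amid what is visible of it).
Readings, each from a call of its own:
- status.current_time(): time.
- status.current_q(): joint angles.
- status.current_joint_velocities(): joint speeds.
- status.current_tau(): joint torques, N m.
- status.current_ee_pos(): TCP position.
- status.current_eef_rot(): TCP orientation.
- status.current_wrist_force(): force on the tool from outside, world axes, zero at the start.
- status.current_ft_torque(): the same for the moment, N m.
- status.current_gripper_width(): finger opening in m.
Only numpy, scipy, OpenCV 4.12 (cv2) and the standard library are available. Lean on these libraries where they do the work, as an engineer would, in place of code of your own. Each camera call takes 0.05 s, during which the arm holds its last target.

TASK

On the carving fixture, push the wooden clamp strap round with the fingers until it stops over the animal blank, then press its steel cam lever all the way down so that the pad grips the blank. Only push: pick nothing up, and leave the blank and everything around it where they are.

Things in the scene. Friction and masses are not known exactly. Their poses are not given: they have to be found in the camera images.
- fixture: holding fixture screwed to the bench, not movable: plywood board 190 (its x) x 260 (its y) x 18 mm thick, with a 28 mm steel pivot post. Origin on the bench surface exactly under the post's axis; x and y level, z up. The board reaches from y -75 to +185 mm. The blank lies at y +105 mm between four 12 mm dowels (tops 38 mm above the bench).
- clamp_strap (a joint): swing of the strap about the upright post, rad. 0: the strap points along the fixture's -x (parked); it grows clockwise seen from above; 1.571 is the hard stop, with the strap along the fixture's +y, over the blank. It starts between 0 and 0.5, turns stiffly (about 0.22 N m, some 2 N of push 100 mm out from the post) and stays where it is left.
- strap_end (a point): middle of the strap's free end face, 71 mm above the bench and 125 mm from the post's axis. The strap is a flat wooden bar 30 mm wide and 18 mm thick, from 62 to 80 mm above the bench; the cam lever's bracket stands on it at the post, and it overhangs the blank's top (48 mm above the bench) by 14 mm.
- cam_lever (a joint): angle by which the cam lever has been pressed down, rad. 0: it slopes 45 degrees upward; 0.72 is its hard stop, almost level (about 4 degrees up). It starts between 0 and 0.15, is stiff (about 0.35 N m, 4 to 7 N of push) and stays where it is left. Its level axis lies across the strap, 98 mm above the bench on the post's axis.
- lever_end (a point): end of the cam lever on its upper face. The lever is a flat steel bar 112 mm long from its axis, 22 mm wide and 10 mm thick; it turns with the strap and points from the post directly away from the strap's free end. This point is 181 mm above the bench with the joint at 0 and about 110 mm when fully down.
- pad: round rubber pad, 26 mm across and 8 mm tall, under the strap 105 mm from the post's axis; origin in the middle of its top. It hangs about 6 mm clear of the blank; pressing the lever drives it down by up to 9 mm and it then presses on the blank with up to about 9 N.
- blank: loose wooden animal blank (about 130 x 78 mm, 30 mm thick, cut out in side view) lying flat on the fixture's board; origin at the centre of the underside of its trunk, 18 mm above the bench; its top is 48 mm above the bench.
- animal_centre (a point): bystander, to be left alone: finished wooden animal standing on its legs, about 125 x 34 x 93 mm.
- gouge_a_centre (a point): bystander, to be left alone: carving gouge lying flat, 225 mm long, narrow 16 mm blade, wooden handle; point in the handle near its front end.
- gouge_b_centre (a point): bystander, to be left alone: carving gouge lying flat, 235 mm long, 30 mm wide blade; point in the handle near its front end.
- gouge_c_centre (a point): bystander, to be left alone: carving gouge lying flat, 220 mm long, 10 mm blade; point in the handle near its front end.
- block_centre (a point): bystander, to be left alone: cork sanding block 34 x 50 x 24 mm lying on the fixture's board beside the pivot post; its centre.
- glue_centre (a point): bystander, to be left alone: glue bottle 54 mm across, 130 mm tall, standing; its centre.
Not all that is in view belongs to the job. Leave any black or orange look-alike of the blank alone.

How it is judged:
On the way, in this order (a step that is already met when the one before it is completed fails the run):
1. the strap is swung over the blank to its stop, the lever still up (value of joint clamp_strap above 1.5 rad and value of joint cam_lever below 0.4 rad), for 0.2 s.
2. the cam lever is pressed down with the strap over the blank (value of joint clamp_strap above 1.5 rad and value of joint cam_lever above 0.66 rad), for 0.2 s.
At the end, for the whole second after the job is handed in: Strap over the blank, within 0.07 rad (4 degrees) of its stop; lever within 0.06 rad of its lower stop; the pad presses on the blank with more than 3 N; the blank is at rest within 6 mm of where it lay (all of step 2 and contact force between pad and blank above 3 N and distance of blank from where it was at the start of the episode below 0.006 m and linear speed of blank below 0.01 m/s); the robot touches nothing.
It fails at once if the lever is pressed down (beyond 0.45 rad) before the strap is over the blank (value of joint cam_lever above 0.45 rad and value of joint clamp_strap below 1.45 rad).
It fails at once if the blank is shifted or lifted more than 10 mm (distance of blank from where it was at the start of the episode above 0.01 m).
It fails at once if a thing standing or lying around (animal, gouge, block, glue bottle) is moved or lifted more than 15 mm (distance of any of animal_centre, gouge_a_centre, gouge_b_centre, gouge_c_centre, block_centre, glue_centre from where it was at the start of the episode above 0.015 m).
It also fails if it takes over 48 s, if anything falls off the work surface, if the arm or the gripper's body presses on something with over 40 N, if the wrist force passes 120 N, or if a joint passes its speed limit or range.

## Working session

There is one attempt and no reset: what is moved stays moved. The work goes in short steps, each a Python script; the robot and the scene stay as the last script left them, time stands still between calls to the robot, and variables do not carry over. Pictures are saved under pics/ and viewed, and the job is handed in when it is done.

```bash
ls; mkdir -p pics; cat > h.py <<'E'
import numpy as np, cv2
from rig import bot, eoat, kinematics, camera, job_done, finder, status
def save(d,n,s=1.5):
    cv2.imwrite('pics/'+n, cv2.resize(d['img'],None,fx=s,fy=s,interpolation=cv2.INTER_CUBIC))
def K(d):
    f=192/np.tan(np.radians(d['vfov'])/2); return f
def proj(d,X):
    c=d['R']@np.asarray(X,float)+d['t']; u=c[:2]/c[2]; r2=u@u
    u=u*(1+d['k1']*r2); return u*K(d)+[d['cx'],d['cy']]
def ray(d,p):
    q=(np.asarray(p,float)-[d['cx'],d['cy']])/K(d); u=q.copy()
    for _ in range(30): u=q/(1+d['k1']*(u@u))
    R=np.array(d['R']);o=-R.T@d['t']; v=R.T@np.array([u[0],u[1],1]); return o,v
def onz(d,p,z):
    o,v=ray(d,p); return o+v*(z-o[2])/v[2]
E
python3 - <<'E'
from h import *
for n in ['scene','top','wrist']:
    d=camera(n); save(d,n+'0.png')
    print(n,{k:v for k,v in d.items() if k!='img'})
    if n!='wrist':
      for l in ['fixture','clamp_strap','strap_end','cam_lever','lever_end','pad','blank','animal_centre','gouge_a_centre','block_centre','glue_centre']:
        r=finder.boxes_of(l,d)
        print(l,[(np.round(x['position'],1).tolist(),round(x['p'],2)) for x in r[:4]])
print(status.current_time())
E
```

```text
pics
scene {'vfov': 57.742601594311246, 'cx': 253.62103391728724, 'cy': 185.24302653833507, 'k1': 0.016946067308242222, 'R': array([[-0.8497191 ,  0.52719062, -0.00689169],
       [ 0.44120763,  0.70385526, -0.55670783],
       [-0.2886404 , -0.47608595, -0.83067978]]), 't': array([ 0.46394417, -0.17905268,  1.36285451]), 'shot': 1}
fixture [([262.3, 238.0], 0.6)]
clamp_strap [([268.2, 218.5], 0.69), ([220.8, 227.6], 0.23)]
strap_end [([269.9, 214.9], 0.8)]
cam_lever [([248.7, 210.7], 0.57)]
lever_end [([249.9, 210.9], 0.58)]
pad []
blank [([382.3, 274.8], 0.74), ([275.0, 254.5], 0.63), ([261.6, 191.0], 0.57), ([321.9, 304.3], 0.46)]
animal_centre [([222.5, 227.3], 0.68)]
gouge_a_centre [([263.4, 188.9], 0.77), ([198.3, 114.6], 0.7)]
block_centre [([239.6, 222.4], 0.43)]
glue_centre [([196.4, 118.2], 0.65)]
top {'vfov': 51.51880058994024, 'cx': 250.48041645126176, 'cy': 194.0260064864805, 'k1': -0.05067272789818116, 'R': array([[ 0.00345464, -0.99998   ,  0.00529694],
       [-0.98963562, -0.00417924, -0.14354053],
       [ 0.1435598 , -0.00474615, -0.98963026]]), 't': array([-0.0150
[... 322 characters left out ...]
0.73), ([119.1, 245.2], 0.59)]
animal_centre [([231.0, 150.9], 0.77)]
gouge_a_centre [([254.9, 210.5], 0.75)]
block_centre [([235.1, 171.1], 0.72)]
glue_centre [([372.8, 194.1], 0.82), ([132.7, 188.7], 0.38)]
wrist {'vfov': 61.03522417680037, 'cx': 248.24656416452285, 'cy': 194.56051266306136, 'k1': 0.013770654509528498, 'tool_from_camera': array([[-3.72933922e-04, -9.59047960e-01, -2.83243483e-01,
         7.84732109e-02],
       [ 9.99999929e-01, -3.73412265e-04, -5.22999649e-05,
        -4.34004885e-04],
       [-5.56084159e-05, -2.83243482e-01,  9.59048031e-01,
        -1.70761086e-01],
       [ 0.00000000e+00,  0.00000000e+00,  0.00000000e+00,
         1.00000000e+00]]), 'shot': 3}
1.25
```

View pics/scene0.png

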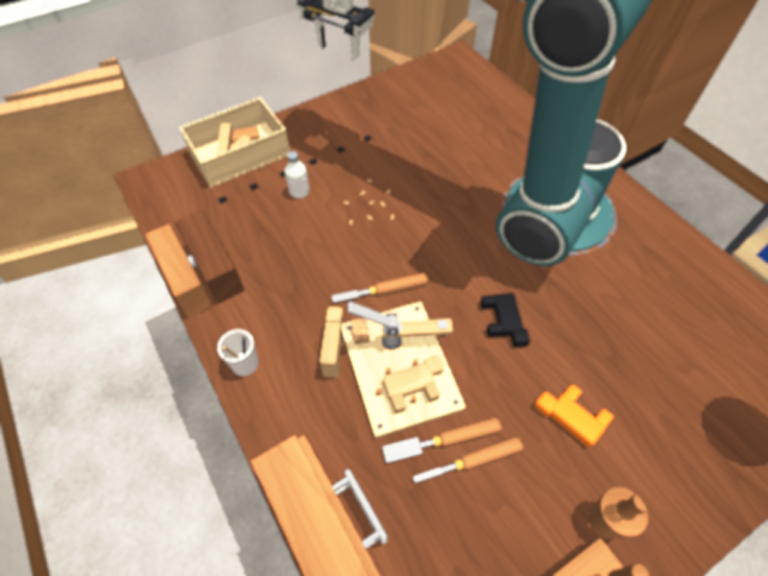

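View pics/top0.png

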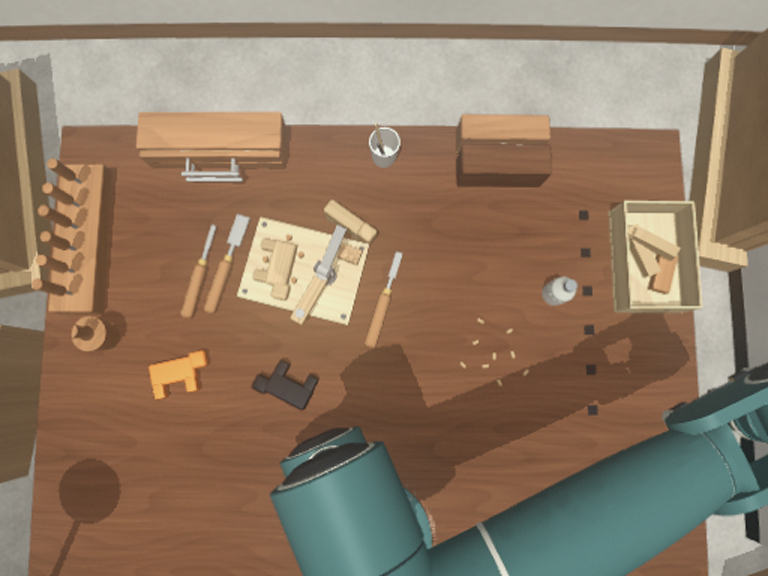

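```bash
python3 - <<'E'
from h import *
d=camera('top'); i=d['img'][110:250,120:300]; cv2.imwrite('pics/topc.png',cv2.resize(i,None,fx=4,fy=4,interpolation=cv2.INTER_CUBIC))
d=camera('scene'); i=d['img'][150:300,170:350]; cv2.imwrite('pics/scenec.png',cv2.resize(i,None,fx=4,fy=4,interpolation=cv2.INTER_CUBIC))
E
```

```text
(no output)
```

View pics/topc.png

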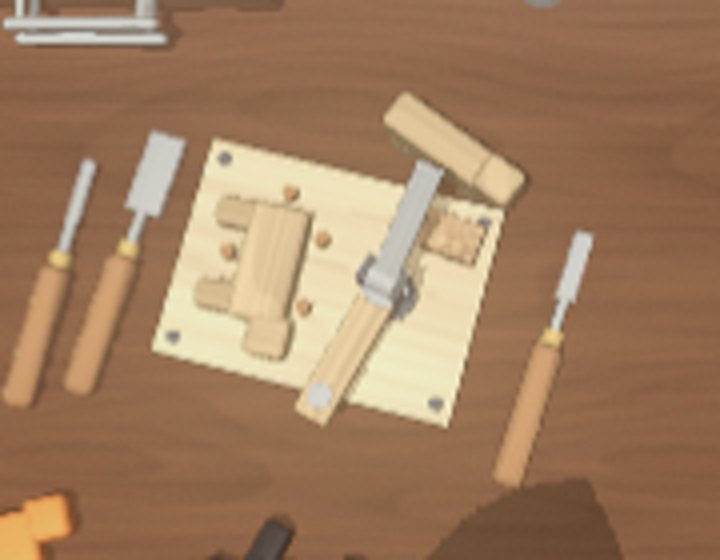

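View pics/scenec.png

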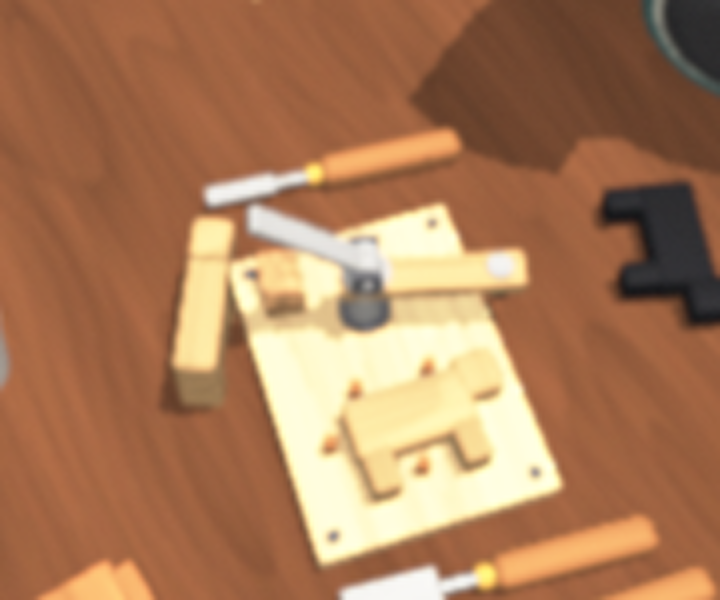

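The scene holds one pale blank, lying between the dowels at about (187,176) in top and (275,254) in scene. Three look-alikes have to be ruled out:
- **Black one:** top (188,255).
- **Orange one:** top (119,245).
- **Finished animal:** a standing piece at about top (233,147), to be left alone.

The strap points down-image with its end at about top (198,213). The lever points up-image, ending at about top (227,151). Next I'll fit the fixture pose.

```bash
cat >> h.py <<'E'
def fx2w(p,F):
    c,s=np.cos(F[2]),np.sin(F[2]); return np.array([F[0]+c*p[0]-s*p[1],F[1]+s*p[0]+c*p[1],p[2]])
def strap_pt(F,th,r,side,z):
    # direction of strap at angle th (cw from -x); side>0 = leading (clockwise) side
    d=np.array([-np.cos(th),np.sin(th)]); n=np.array([np.sin(th),np.cos(th)])
    q=d*r+n*side; return fx2w([q[0],q[1],z],F)
E
python3 - <<'E'
from h import *
from scipy.optimize import least_squares
T=camera('top');S=camera('scene')
un=lambda p,o:(np.array(p)+.5)/4-.5+o
C=[(95,185),(95,-75),(-95,-75),(-95,185)]
tp=[un(p,[120,110]) for p in [(213,140),(503,208),(448,425),(152,350)]]
sp=[un(p,[170,150]) for p in [(320,563),(230,262),(445,205),(560,487)]]
def res(F,use='TS'):
    r=[]
    for c,a,b in zip(C,tp,sp):
        w=fx2w([c[0]/1e3,c[1]/1e3,.018],F)
        if 'T' in use:r+=list(proj(T,w)-a)
        if 'S' in use:r+=list(proj(S,w)-b)
    return np.array(r)
F0=[.65,.1,-.2]
for u in ['T','S','TS']:
    s=least_squares(res,F0,args=(u,)); print(u,s.x,np.abs(s.fun).max())
F=s.x; np.save('F.npy',F)
# strap angle by fit of strap end top center
e=un((311,413),[120,110]); w=onz(T,e,.08); v=w[:2]-F[:2]
c,sn=np.cos(F[2]),np.sin(F[2]); q=np.array([c*v[0]+sn*v[1],-sn*v[0]+c*v[1]])
print('T strap end fixture',q,np.hypot(*q),'th',np.arctan2(q[1],-q[0]))
e=un((526,268),[170,150]); w=onz(S,e,.071); v=w[:2]-F[:2]
q=np.array([c*v[0]+sn*v[1],-sn*v[0]+c*v[1]]); th2=np.arctan2(q[1],-q[0])
print('S strap end fixture',q,np.hypot(*q),'th',th2)
e=un((311,413),[120,110]); w=onz(T,e,.08); v=w[:2]-F[:2]
q=np.array([c*v[0]+sn*v[1],-sn*v[0]+c*v[1]]); th=np.arctan2(q[1],-q[0])
for d,n in((T,'T'),(S,'S')):
    i=cv2.resize(d['img'],None,fx=4,fy=4,interpolation=cv2.INTER_CUBIC)
    def L(a,b,col):
        a,b=[tuple(int(round(x)) for x in (proj(d,p)+.5)*4-.5) for p in(a,b)]; cv2.line(i,a,b,col,1)
    for k in range(4): L(fx2w([C[k][0]/1e3,C[k][1]/1e3,.018],F),fx2w([C[(k+1)%4][0]/1e3,C[(k+1)%4][1]/1e3,.018],F),(255,0,0))
    P=[strap_pt(F,th,r,s_,.08) for r,s_ in((0,.015),(.125,.015),(.125,-.015),(0,-.015))]
    for k in range(3): L(P[k],P[k+1],(0,0,255))
    for a in (0,.15):
        b=np.pi/4-a; P=[strap_pt(F,th,-rr,s_,.098+zz) for s_ in(.011,-.011) for rr,zz in((0,0),(.112*np.cos(b),.112*np.sin(b)))]
        L(P[0],P[1],(0,255,0));L(P[1],P[3],(0,255,0));L(P[2],P[3],(0,255,0))
    L(fx2w([0,0,0],F),fx2w([0,0,.098],F),(255,0,255))
    o=(120,110) if n=='T' else (170,150)
    cv2.imwrite(f'pics/ov{n}.png',i[o[1]*4:o[1]*4+560,o[0]*4:o[0]*4+720])
print(bot.tip_reach,status.current_eef_rot(),status.current_time())
E
```

```text
T [ 0.57972222  0.09931947 -0.23919863] 0.38085388038069823
S [ 0.57889892  0.09937522 -0.25762038] 0.3092250853087535
TS [ 0.57934338  0.09932831 -0.24896625] 0.7372226396763608
T strap end fixture [-0.11744666  0.02975366] 0.1211569180208305 th 0.24811748964162403
S strap end fixture [-0.12265728  0.02879798] 0.1259925844191043 th 0.2306073660065772
0.019 [-3.36657713e-06  9.73921570e-01  2.26884937e-01 -4.41698586e-06] 1.45
```

View pics/ovT.png

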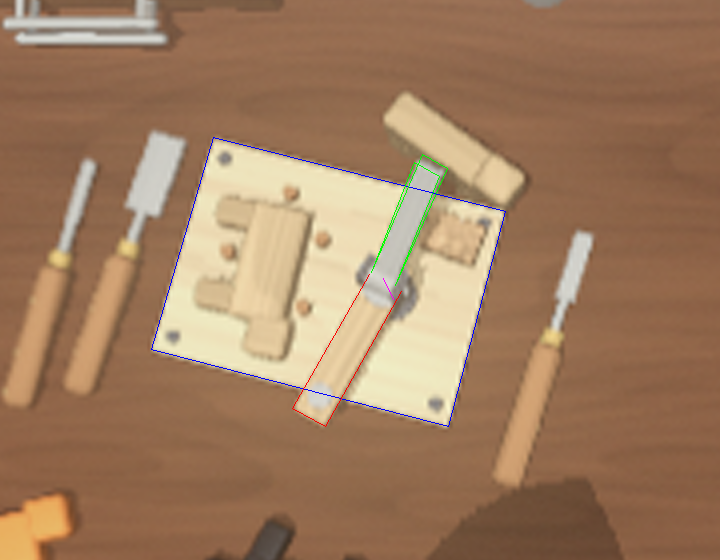

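View pics/ovS.png

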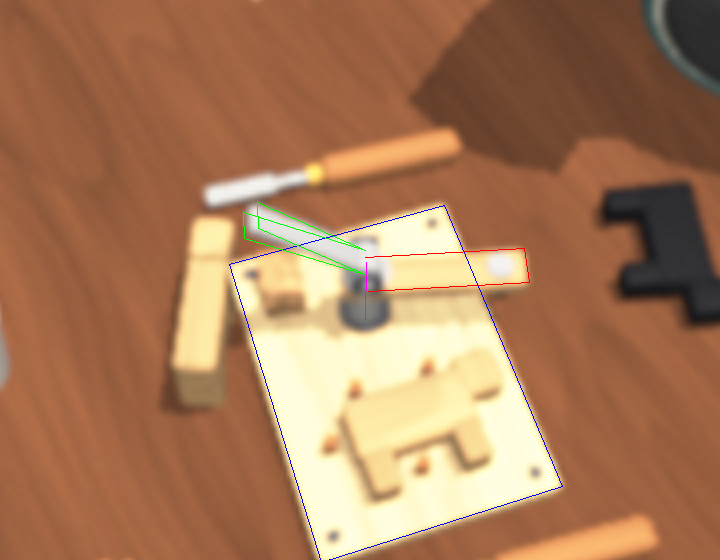

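The overlays of board, post, strap (about 0.235 rad) and lever match both pictures, so the pose is good. I'll close the gripper, approach the strap's trailing side and swing it.

```bash
cat >> h.py <<'E'
from scipy.spatial.transform import Rotation as Ro
F=np.load('F.npy')
def ori(th):
    n=(strap_pt(F,th,0,1,0)-strap_pt(F,th,0,0,0)); n/=np.linalg.norm(n)
    z=np.array([0,0,-1.]); x=np.cross(n,z); q=Ro.from_matrix(np.c_[x,n,z]).as_quat()
    return q[[3,0,1,2]]
def fp(th,side,z,r=.100): return strap_pt(F,th,r,side,z)
E
python3 - <<'E'
from h import *
for th in (.235,.8,1.6): print(kinematics.inverse_kinematics(fp(th,-.033,.079),ori(th)))
eoat.set_gripper(0.0)
print('w',status.current_gripper_width())
p=status.current_ee_pos(); bot.move_straight([p[0],p[1],.30],vel=.25)
th=.235
bot.move_pose(fp(th,-.065,.30),ori(th))
print(status.current_time(),status.current_ee_pos())
bot.move_straight(fp(th,-.065,.12),vel=.2,force_limit=10)
d=camera('scene');save(d,'scene1.png');d=camera('top');save(d,'top1.png')
print(status.current_time(),status.current_ee_pos(),fp(th,-.065,.12))
E
```

```text
[ 1.88468141e-01 -2.28145610e-01  1.99340274e+00 -4.44089210e-16
  1.37633552e+00 -8.98361939e-01]
[ 2.78187306e-01 -1.35345128e-01  1.91363210e+00 -4.44089210e-16
  1.36330568e+00 -2.43642773e-01]
[ 2.99942520e-01  4.55448902e-02  1.73906424e+00 -4.44089210e-16
  1.35698352e+00  5.78112441e-01]
w 0.0004298741356695802
5.9167 [0.46083213 0.08785344 0.299943  ]
7.0667 [0.46115604 0.08839714 0.12128751] [0.46058366 0.0883225  0.12      ]
```

```bash
python3 - <<'E'
from h import *
a=cv2.imread('pics/scene1.png')[180:480,230:630];b=cv2.imread('pics/top1.png')[150:450,180:580]
cv2.imwrite('pics/c1.png',np.vstack([a,b]))
E
```

```text
(no output)
```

View pics/c1.png

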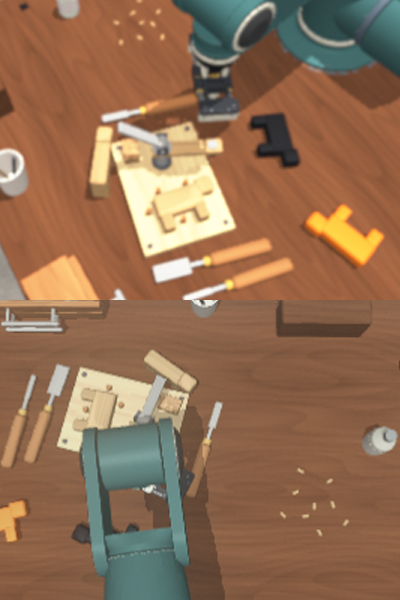

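In both views the gripper is on the strap's trailing side, clear of the lever and the gouge. I'll lower it and swing most of the way.

```bash
python3 - <<'E'
from h import *
th=.235
print(bot.move_straight(fp(th,-.065,.079),vel=.1,force_limit=8))
for t in np.linspace(.235,1.25,7):
    s=bot.move_straight(fp(t,-.033,.079),rotation=ori(t),vel=.06,force_limit=15)
    print(round(t,2),s,np.round(status.current_wrist_force(),1),round(status.current_time(),2))
    if s: break
d=camera('scene');save(d,'scene2.png')
i=d['img'][120:300,150:400]; cv2.imwrite('pics/c2.png',cv2.resize(i,None,fx=3,fy=3,interpolation=cv2.INTER_CUBIC))
E
```

```text
False
0.24 False [-0.6  0.7 -1. ] 8.31
0.4 False [ 0.6 -0.3 -1. ] 8.76
0.57 False [ 0.  -0.4  0.2] 9.21
0.74 False [-0.1 -0.3 -0.2] 9.66
0.91 False [-0.8 -0.3 -0.4] 10.11
1.08 False [-0.2  0.2  0.6] 10.56
1.25 False [0.1 0.6 0.7] 11.01
```

View pics/c2.png

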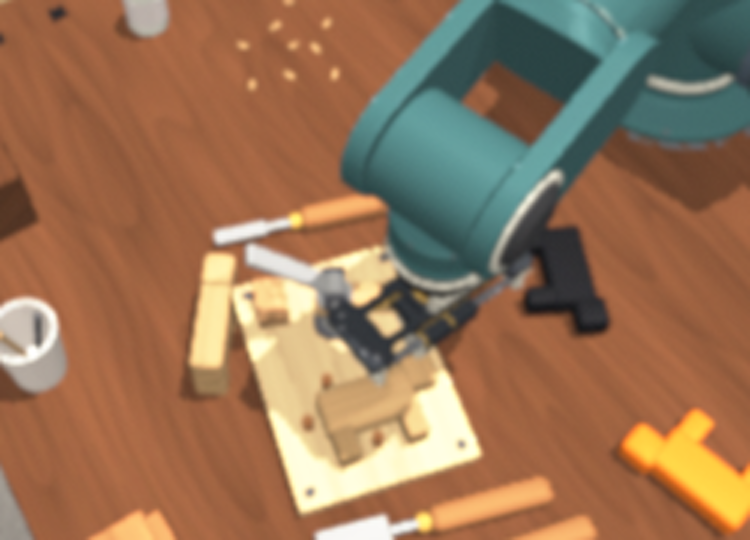

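```bash
python3 - <<'E'
from h import *
print(status.current_ee_pos(),fp(1.25,-.033,.079),status.current_gripper_width(),status.current_eef_rot(),ori(1.25))
d=camera('wrist');save(d,'w2.png',1.2)
d=camera('scene')
i=d['img'][190:280,230:350]; cv2.imwrite('pics/c3.png',cv2.resize(i,None,fx=6,fy=6,interpolation=cv2.INTER_CUBIC))
for p in (fp(1.25,-.033,.079),fp(1.25,-.033,.06)): print((proj(d,p)-[230,190])*6)
E
```

```text
[0.53885894 0.19642912 0.07893126] [0.53925164 0.19670209 0.079     ] 0.00031161415357385143 [-5.45142870e-05  6.80213606e-01  7.33013936e-01 -1.32083087e-04] [0.         0.68126048 0.73204109 0.        ]
[358.93764605 277.34477874]
[355.9795111  293.60453648]
```

View pics/c3.png

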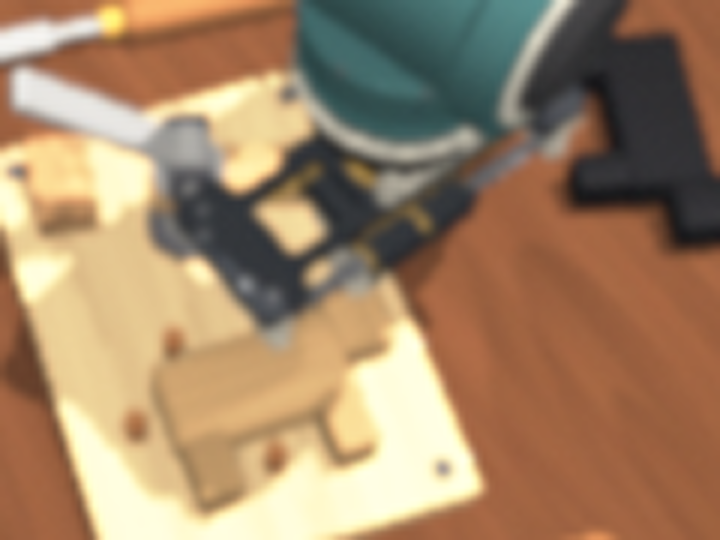

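View pics/w2.png

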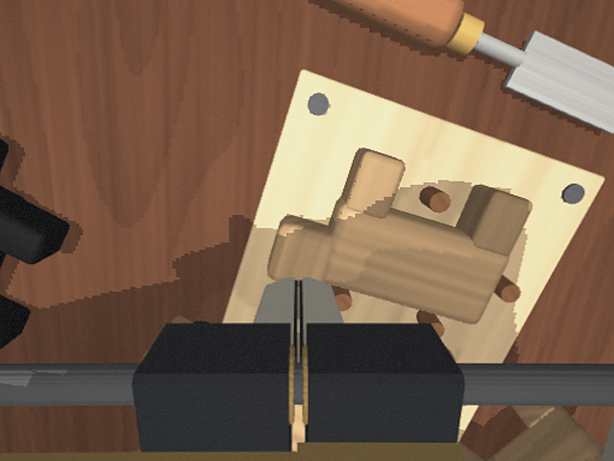

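```bash
python3 - <<'E'
from h import *
d=camera('scene')
i=cv2.resize(d['img'],None,fx=6,fy=6,interpolation=cv2.INTER_CUBIC)
for th,col in((.235,(0,0,255)),(1.2,(255,0,0))):
    for z in(.062,.08):
        P=np.array([(proj(d,strap_pt(F,th,r,s_,z))+.5)*6 for r,s_ in((0,.015),(.125,.015),(.125,-.015),(0,-.015))],int)
        cv2.polylines(i,[P],True,col,1)
    b=np.pi/4-.1
    P=np.array([(proj(d,strap_pt(F,th,-r*.112*np.cos(b),s_,.098+r*.112*np.sin(b)))+.5)*6 for r,s_ in((0,.011),(1,.011),(1,-.011),(0,-.011))],int)
    cv2.polylines(i,[P],True,col,1)
cv2.imwrite('pics/c4.png',i[1080:1680,1320:2100])
for l in('clamp_strap','strap_end','cam_lever','lever_end'):
    print(l,[((np.array(x['position'])*6-[1320,1080]).round().tolist(),round(x['p'],2)) for x in finder.boxes_of(l,d)[:3]])
E
```

```text
clamp_strap [([211.0, 201.0], 0.92)]
strap_end [([232.0, 195.0], 0.85)]
cam_lever [([157.0, 175.0], 0.54)]
lever_end [([167.0, 164.0], 0.47)]
```

View pics/c4.png

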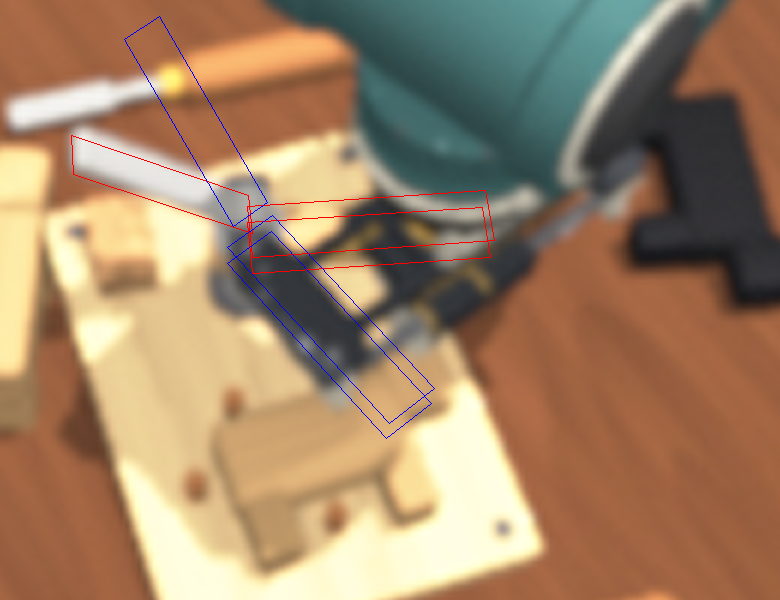

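```bash
python3 - <<'E'
from h import *
d=camera('wrist'); T=np.linalg.inv(d['tool_from_camera']);f=K(d)
for z in(-.02,0,.019,.03):
  for x in(.0,.0075,):
    c=T@[x,0,z,1]; print(z,x,(c[:2]/c[2]*f+[d['cx'],d['cy']]).round(1))
i=d['img'][200:384,170:330]; cv2.imwrite('pics/w5.png',cv2.resize(i,None,fx=3,fy=3,interpolation=cv2.INTER_CUBIC))
d=camera('scene')
i=d['img'][205:265,260:340]; cv2.imwrite('pics/c5.png',cv2.resize(i,None,fx=9,fy=9,interpolation=cv2.INTER_CUBIC))
E
```

```text
-0.02 0.0 [249.3 259.3]
-0.02 0.0075 [249.4 245.9]
0 0.0 [249.2 242.7]
0 0.0075 [249.3 230.5]
0.019 0.0 [249.2 229.8]
0.019 0.0075 [249.2 218.6]
0.03 0.0 [249.1 223.4]
0.03 0.0075 [249.1 212.7]
```

View pics/w5.png

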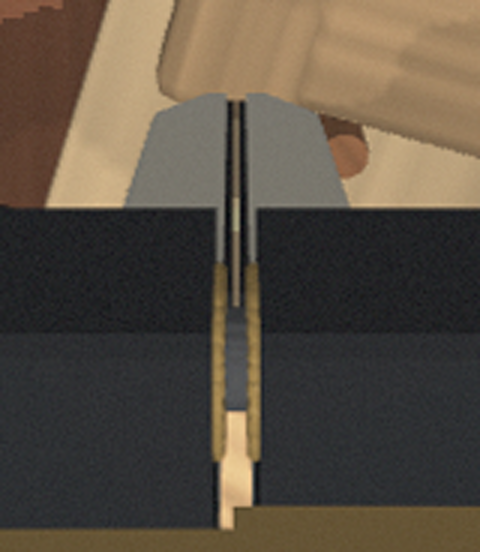

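View pics/c5.png

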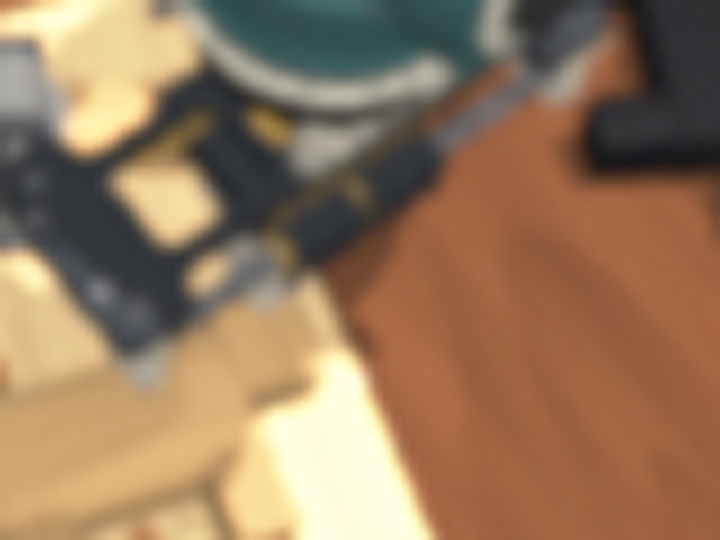

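```bash
python3 - <<'E'
from h import *
p=status.current_ee_pos()
print(bot.move_straight([p[0],p[1],.24],vel=.25,force_limit=12))
p=status.current_ee_pos()
print(bot.move_pose([p[0]-.16,p[1],.26],ori(.5)),status.current_time())
d=camera('wrist');save(d,'w6.png',1.2)
d=camera('scene');i=d['img'][150:300,170:350]; cv2.imwrite('pics/c6.png',cv2.resize(i,None,fx=4,fy=4,interpolation=cv2.INTER_CUBIC))
E
```

```text
False
False 12.9917
```

View pics/w6.png

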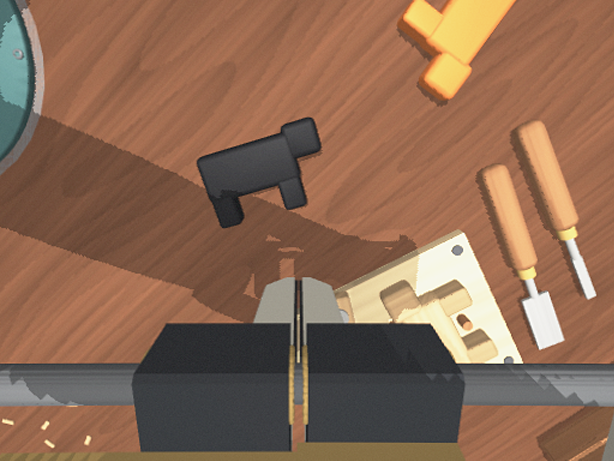

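View pics/c6.png

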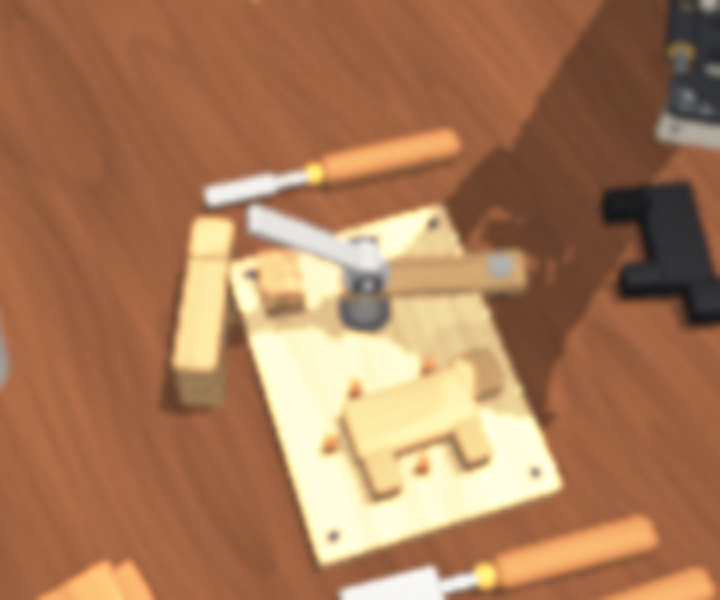

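The strap has not moved: its end is still at c6 (525,268) and the lever is unchanged. The fingers passed over it without any force, so I doubt the fingertip height. I'll measure it with a light touch on bare bench.

```bash
python3 - <<'E'
from h import *
q=ori(.235)
bot.move_pose([.37,.03,.12],q)
s=bot.move_straight([.37,.03,.045],vel=.15,force_limit=6); print(s,status.current_ee_pos())
if not s:
    s=bot.move_straight([.37,.03,.012],vel=.03,force_limit=5)
p=status.current_ee_pos();print(s,p,status.current_wrist_force(),status.current_time())
d=camera('wrist');save(d,'w7.png',1.2)
bot.move_straight([p[0],p[1],.12],vel=.2)
E
```

```text
False [0.37051966 0.03031318 0.04598039]
False [0.3701325 0.0299997 0.0122069] [ 0.53516764 -1.14464973  0.14868216] 15.8667
```

View pics/w7.png

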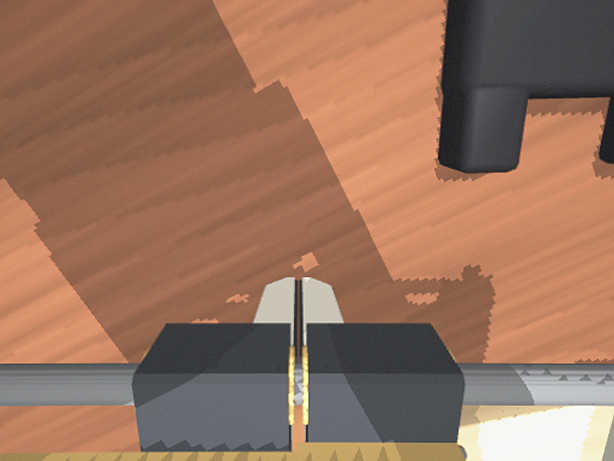

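No contact with the TCP at 12 mm, so the closed tips do not stand 19 mm ahead of the TCP. I'll carry on down gently to find where the tip really is.

```bash
python3 - <<'E'
from h import *
bot.move_straight([.37,.03,.016],vel=.2)
s=bot.move_straight([.37,.03,-.015],vel=.025,force_limit=5)
p=status.current_ee_pos();print(s,p,status.current_wrist_force(),status.current_time())
bot.move_straight([p[0],p[1],.12],vel=.2)
E
```

```text
True [ 0.37001888  0.02999516 -0.00406893] [-2.7270421  -0.4658809   8.08825382] 18.0917
```

The contact puts the tips about 3 mm behind the TCP, so at TCP 79 mm they passed just over the 80 mm strap top. I'll redo the swing with TCP at 56 mm, which puts the tips at 59 mm.

```bash
python3 - <<'E'
from h import *
th=.235; Z=.056
bot.move_pose(fp(th,-.065,.12),ori(th))
print(bot.move_straight(fp(th,-.065,Z),vel=.15,force_limit=8))
for t in np.linspace(.235,1.25,7):
    s=bot.move_straight(fp(t,-.033,Z),rotation=ori(t),vel=.06,force_limit=15)
    print(round(t,2),s,np.round(status.current_wrist_force(),1),round(status.current_time(),2))
    if s: break
d=camera('scene')
i=d['img'][120:300,150:400]; cv2.imwrite('pics/c8.png',cv2.resize(i,None,fx=3,fy=3,interpolation=cv2.INTER_CUBIC))
d=camera('wrist');save(d,'w8.png',1.2)
E
```

```text
False
0.24 False [-0.7 -0.4 -0.5] 20.63
0.4 False [ 0.4 -0.4 -0.2] 21.08
0.57 False [ 0.3  0.  -0.7] 21.53
0.74 False [0.5 0.2 0.4] 21.98
0.91 False [ 0.3 -0.4 -0.8] 22.43
1.08 False [-0.4 -0.3 -0.8] 22.88
1.25 False [-0.3  0.4  0.8] 23.33
```

View pics/c8.png

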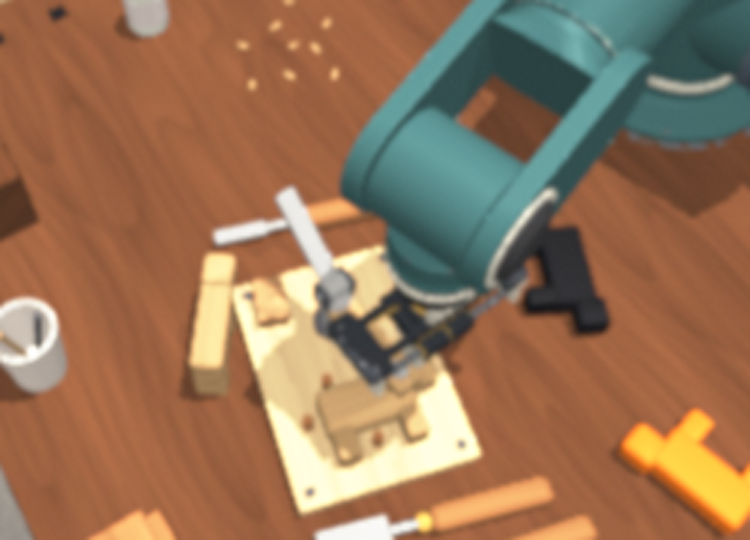

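View pics/w8.png

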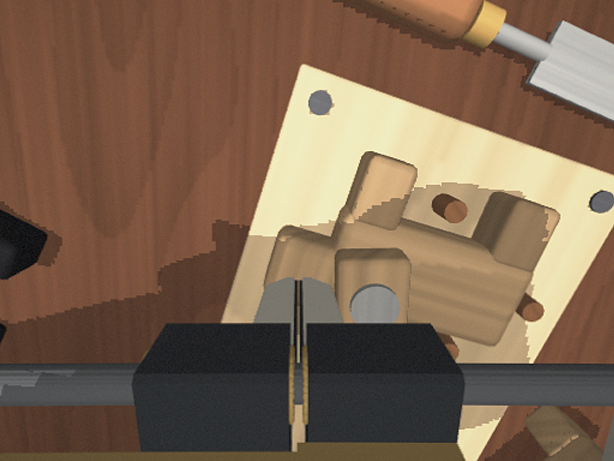

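The strap now follows the fingers: in w8 it lies against the right of the fingertips, and the lever has turned. Next I'll push to the hard stop under a force limit.

```bash
python3 - <<'E'
from h import *
Z=.056
for t in (1.41,1.571):
    s=bot.move_straight(fp(t,-.033,Z),rotation=ori(t),vel=.06,force_limit=10)
    print(t,s,np.round(status.current_wrist_force(),1))
    if s: break
if not s:
    s=bot.move_straight(fp(1.571,-.010,Z),rotation=ori(1.571),vel=.03,force_limit=8)
p=status.current_ee_pos();v=p[:2]-F[:2];c,sn=np.cos(F[2]),np.sin(F[2])
print(s,'fixture xy',c*v[0]+sn*v[1],-sn*v[0]+c*v[1],np.round(status.current_wrist_force(),1),status.current_time())
d=camera('wrist');save(d,'w9.png',1.2)
d=camera('scene')
i=cv2.resize(d['img'],None,fx=4,fy=4,interpolation=cv2.INTER_CUBIC)
for th,col in((1.571,(0,0,255)),(1.5,(255,0,0))):
    b=np.pi/4-.1
    P=np.array([(proj(d,strap_pt(F,th,-r*.112*np.cos(b),s_,.098+r*.112*np.sin(b)))+.5)*4 for r,s_ in((0,.011),(1,.011),(1,-.011),(0,-.011))],int)
    cv2.polylines(i,[P],True,col,1)
cv2.imwrite('pics/c9.png',i[560:1160,680:1400])
E
```

```text
1.41 False [-0.1 -0.4 -0. ]
1.571 False [-0.  -0.6 -0. ]
True fixture xy -0.03043540616244423 0.1001288230005725 [-3.8  2.1  2.5] 24.6333
```

View pics/c9.png

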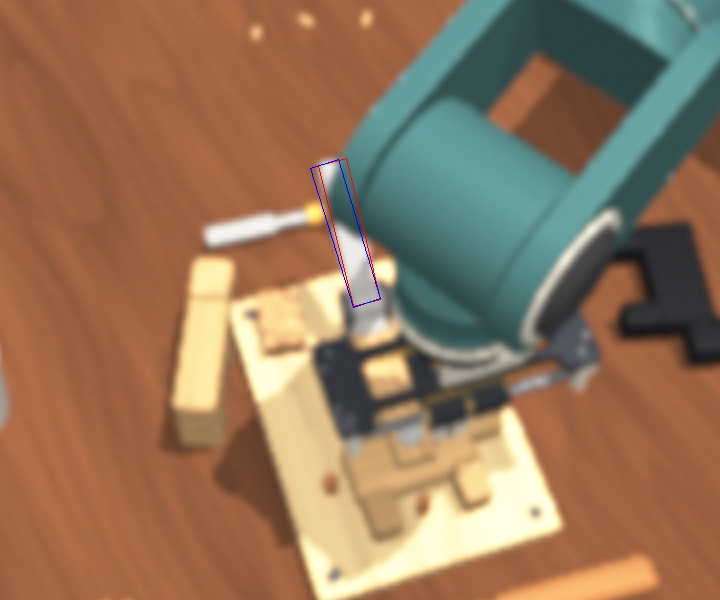

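View pics/w9.png

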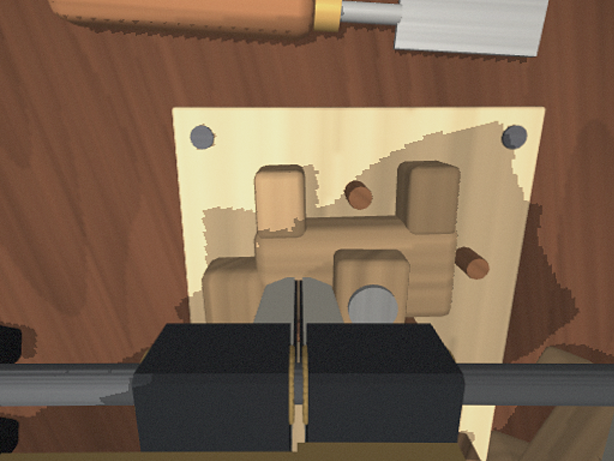

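It stopped with a force rise. I'll press once more with a higher limit to confirm this is the hard stop.

```bash
python3 - <<'E'
from h import *
c,sn=np.cos(F[2]),np.sin(F[2])
def fxy():
    v=status.current_ee_pos()[:2]-F[:2]; return c*v[0]+sn*v[1],-sn*v[0]+c*v[1]
s=bot.move_straight(fp(1.571,-.010,.056),vel=.03,force_limit=14)
print(s,fxy(),np.round(status.current_wrist_force(),1),status.current_time())
bot.hold(.3)
print(fxy(),np.round(status.current_wrist_force(),1))
# back off and rise
bot.move_straight(fp(1.571,-.045,.056),vel=.1)
bot.move_straight(fp(1.571,-.07,.26),vel=.3)
bot.move_pose(fp(1.571,-.20,.26),ori(1.2))
d=camera('scene'); i=d['img'][150:300,170:350]; cv2.imwrite('pics/c10.png',cv2.resize(i,None,fx=4,fy=4,interpolation=cv2.INTER_CUBIC))
i=cv2.resize(d['img'],None,fx=4,fy=4,interpolation=cv2.INTER_CUBIC)
for th,col in((1.571,(0,0,255)),(1.5,(255,0,0))):
    b=np.pi/4-.1
    P=np.array([(proj(d,strap_pt(F,th,-r*.112*np.cos(b),s_,.098+r*.112*np.sin(b)))+.5)*4 for r,s_ in((0,.011),(1,.011),(1,-.011),(0,-.011))],int)
    cv2.polylines(i,[P],True,col,1)
    P=np.array([(proj(d,strap_pt(F,th,r,s_,.08))+.5)*4 for r,s_ in((0,.015),(.125,.015),(.125,-.015),(0,-.015))],int)
    cv2.polylines(i,[P],True,col,1)
cv2.imwrite('pics/c10.png',i[600:1200,680:1400])
print(status.current_time())
E
```

```text
True (np.float64(-0.0305935807227239), np.float64(0.10009995753981908)) [-2.7  0.7  2.4] 24.975
(np.float64(-0.030583958511925913), np.float64(0.10004166590175533)) [-2.1  2.1  2. ]
27.0333
```

View pics/c10.png

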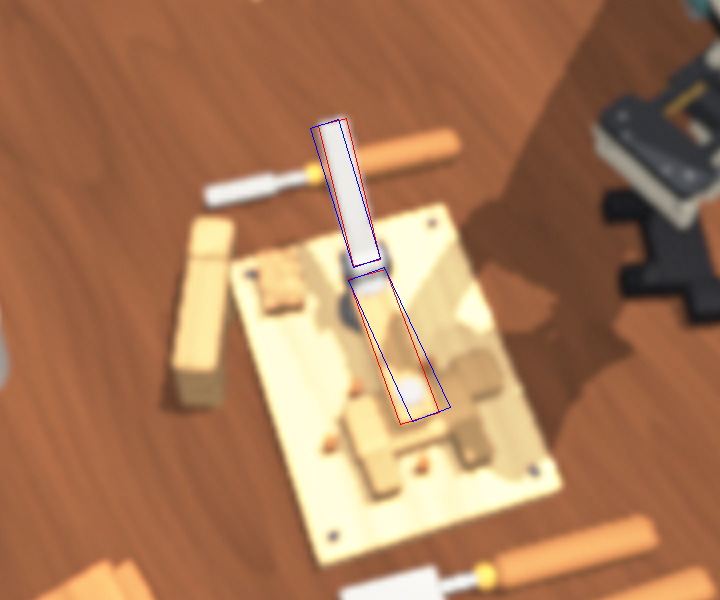

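Confirmed: a second push at 14 N did not move it, and the overlay at 1.571 rad (red) matches the strap and lever. The lever is still up. Now I'll press the lever straight down, about 70 mm out from the post on the opposite side.

```bash
python3 - <<'E'
from h import *
q=ori(1.571)
P=lambda z:fx2w([0,-.068,z],F)
bot.move_pose(P(.26),q)
print(status.current_time(),status.current_ee_pos()-P(.26))
s=bot.move_straight(P(.19),vel=.15,force_limit=8); print(s)
s=bot.move_straight(P(.095),vel=.04,force_limit=20)
p=status.current_ee_pos(); print(s,p,np.round(status.current_wrist_force(),1),status.current_time())
d=camera('scene'); i=d['img'][120:300,150:400]; cv2.imwrite('pics/c11.png',cv2.resize(i,None,fx=3,fy=3,interpolation=cv2.INTER_CUBIC))
E
```

```text
28.05 [-0.00013699  0.00062926 -0.00014056]
False
True [0.56272957 0.03303085 0.10354374] [-2.6 -0.6  9.2] 30.5917
```

View pics/c11.png

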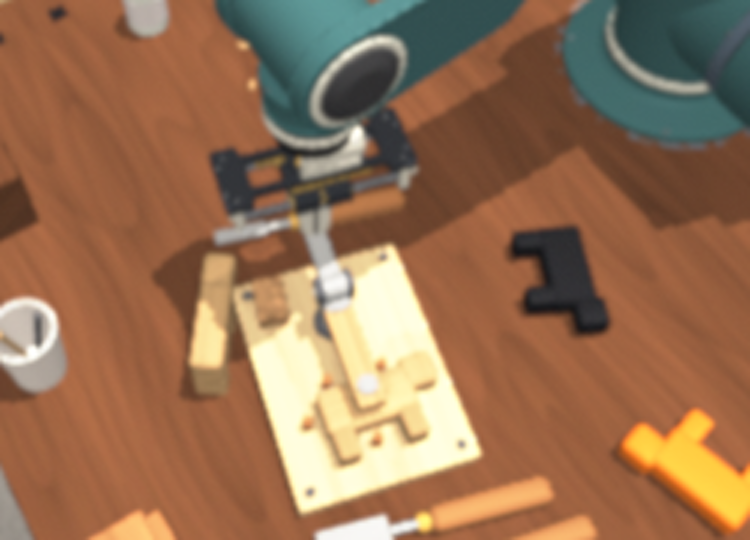

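The press stopped at a tip height of about 107 mm, and the stop was predicted at 108 mm. I'll confirm with a firmer press, then retreat and check.

```bash
python3 - <<'E'
from h import *
P=lambda z:fx2w([0,-.068,z],F)
s=bot.move_straight(P(.092),vel=.04,force_limit=22)
print(s,status.current_ee_pos(),np.round(status.current_wrist_force(),1)); bot.hold(.3)
bot.move_straight(P(.26),vel=.3)
bot.move_pose(fx2w([-.24,-.05,.28],F),ori(1.571))
print(status.current_time(),np.round(status.current_wrist_force(),1))
for n,o in(('scene',(170,150)),('top',(120,110))):
    d=camera(n)
    i=cv2.resize(d['img'],None,fx=4,fy=4,interpolation=cv2.INTER_CUBIC)
    for th,a,col in((1.571,.72,(0,0,255)),(1.5,.66,(255,0,0))):
        b=np.pi/4-a
        Q=np.array([(proj(d,strap_pt(F,th,-r*.112*np.cos(b),s_,.103+r*.112*np.sin(b)))+.5)*4 for r,s_ in((0,.011),(1,.011),(1,-.011),(0,-.011))],int)
        cv2.polylines(i,[Q],True,col,1)
        Q=np.array([(proj(d,strap_pt(F,th,r,s_,.08))+.5)*4 for r,s_ in((0,.015),(.125,.015),(.125,-.015),(0,-.015))],int)
        cv2.polylines(i,[Q],True,col,1)
    cv2.imwrite(f'pics/f_{n}.png',i[o[1]*4:o[1]*4+580,o[0]*4:o[0]*4+720])
E
```

```text
True [0.56359476 0.03284104 0.10350928] [-2.4 -1.4 10.7]
32.7833 [ 0.3  0.3 -0.2]
```

View pics/f_scene.png

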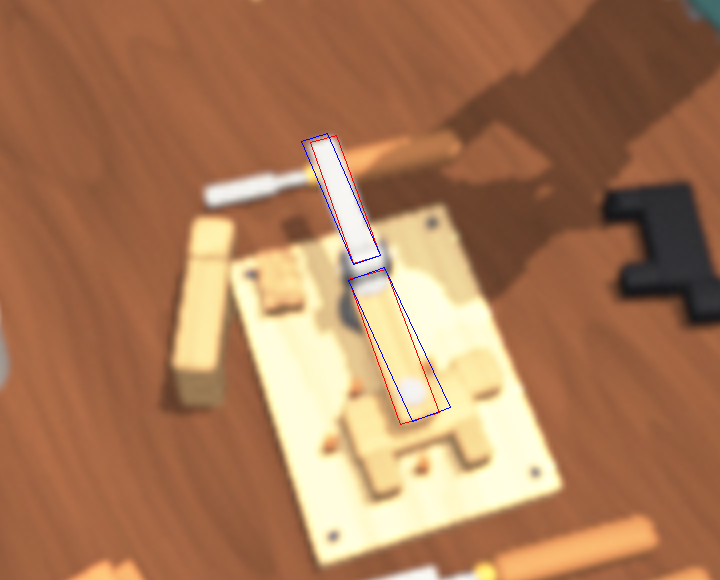

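View pics/f_top.png

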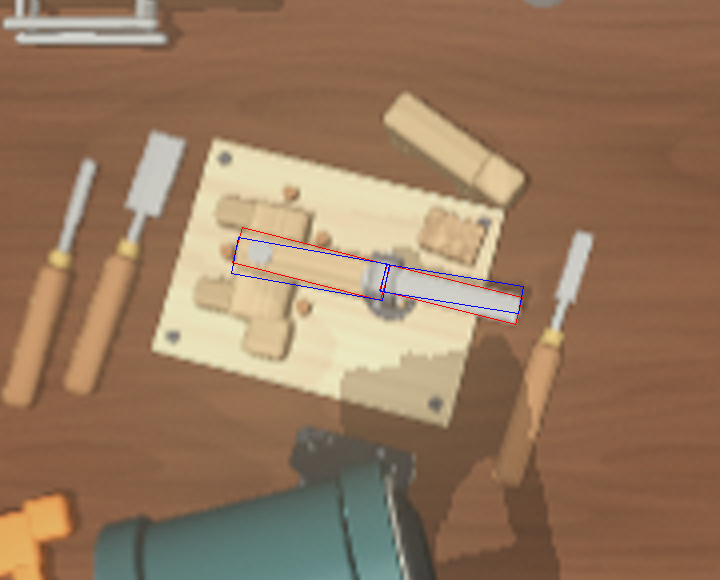

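The strap matches the 1.571 rad overlay in both views, and the lever lies level at its lower stop. The blank, animal, block and gouges are where they started, and the robot is clear. Handing in.

```bash
python3 - <<'E'
from h import *
print(job_done(), status.current_time())
E
```

```text
the job is handed in; nothing more can be done
the job is handed in; nothing more can be done
```

The strap is swung to its stop over the blank and the cam lever is pressed down to its lower stop. I handed the job in with the clock last read at 32.8 s of the 48 s allowed; no verdict was given.

- **First swing failed:** the fingers passed just over the strap without moving it. The closed fingertips end about 3 mm behind the TCP, not 19 mm ahead as `bot.tip_reach` says. I found this with a light touch on bare bench, lowered the fingers and pushed again.
- **Strap:** the second swing reached the stop. A further push with a 14 N limit did not move it, and the overlay at 1.571 rad matches the pictures from both cameras.
- **Lever:** it stopped with the fingertip about 107 mm above the bench, where I predicted 108 mm. A second, firmer press did not move it further.
- **Surroundings:** in the last pictures the blank, animal, cork block and gouges are where they were. I did not look closely at the glue bottle again, but the arm never worked near it after passing over it on the first move. The arm is clear of everything.
- **Not measured:** I could not read the pad's force on the blank, so I infer the grip only from the lever being at its stop.

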